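# Seal a tumbling barrel: tighten its four wing nuts crosswise

### The job

Seal the loaded tumbling barrel: tighten the four wing nuts on its lid crosswise in two rounds, following each nut with the one opposite it. In the first round give every nut only a part turn clockwise, about 30 degrees; in the second turn each one on until it comes up against the hard stop on its stud, hand-tight but not wrenched. Do not let the lid cock, and leave the other things on the bench where they are.

Things in the scene. Friction and masses are not known exactly. Their poses are not given: they have to be found in the camera images.
- nut1_wings (a point): middle of the wings of brass wing nut 1, on its upright axis; x along the wings, z up. Wings: solid plate 52 mm long, 9 mm thick, faces flat and parallel, from 10 mm below this point to 11 mm above it. Below are only a neck 9 mm thick and a foot 24 mm wide, its top 22 mm below the point; the lid lies 30 mm below. The four nuts are alike, numbered anticlockwise from above; 1 is opposite 3
- nut2_wings (a point): the same point of wing nut 2, opposite nut 4. All four nuts stand on a circle of 80 mm radius round the lid's centre. Clockwise from above tightens: a nut sinks 2 mm per radian (coarse quick-acting thread) and stays where it is left. At the start each nut, on its own, has 1.0 to 1.4 rad to go to the stop on its stud; how much is not known and must be felt
- nut3_wings (a point): the same point of wing nut 3, opposite nut 1. Running a nut down over the gasket takes under about 0.3 N m; when it meets the stop on its stud the torque rises steeply, by some 3 to 5 N m per radian of further turning. 0.35 to 0.6 N m at the stop is hand-tight; over 0.8 N m is wrenched
- nut4_wings (a point): the same point of wing nut 4, opposite nut 2
- nut1: the foot of wing nut 1; origin at the centre of its underside, 30 mm below the wings' point; turns with the nut. The wings are elastic on the foot (6 N m per radian of wind-up) and spring back when released
- nut2: the foot of wing nut 2; origin at the centre of its underside, 30 mm below the wings' point; turns with the nut. The wings are elastic on the foot (6 N m per radian of wind-up) and spring back when released
- nut3: the foot of wing nut 3; origin at the centre of its underside, 30 mm below the wings' point; turns with the nut. The wings are elastic on the foot (6 N m per radian of wind-up) and spring back when released
- nut4: the foot of wing nut 4; origin at the centre of its underside, 30 mm below the wings' point; turns with the nut. The wings are elastic on the foot (6 N m per radian of wind-up) and spring back when released
- barrel: the tumbling barrel: upright round grey steel drum 153 mm wide with two black rubber bands and a flange 193 mm wide; origin at the centre of its underside on the bench, z up, x towards nut 1. Loaded, very heavy, does not move. Nut and lid heights below are above this origin
- lid_centre (a point): centre of the lid, on its flat level 5 mm over its underside, z = the lid's own normal. The lid is a steel disc 188 mm wide with a low crown 7 mm high and a bow handle (58 mm long along its y axis, top 26 mm above this point) on a springy rubber gasket; the point starts 122 mm above the bench and the four nuts at their stops draw it down 1.5 to 2 mm. The lid does not turn
- grit_bottle: clear jar of dark grit with an aqua cap, 53 mm wide, 96 mm high, standing beside the barrel; bystander, origin under its middle; leave it alone
- wood_block: hardwood offcut 41 x 70 x 24 mm, lying beside the barrel; bystander, origin under its middle; leave it alone
- turned_dolly: turned hardwood dolly 74 mm wide, 96 mm high, to the right of the barrel; bystander, origin under its middle; leave it alone
- red_cup: red beaker 71 mm wide, 50 mm high, to the left at the back; bystander, origin under its middle; leave it alone
- flat_pliers: flat-nose pliers with orange handles, 160 mm long, lying at the left; bystander, origin under its middle; leave it alone
- bur_block: wooden bur stand 36 x 92 x 49 mm, at the right; bystander, origin under its middle; leave it alone
- stud1: the upright steel stud, fixed in the barrel's flange, on which wing nut 1 runs; origin on its axis at the top of the flange. Its shoulder, hidden under the nut, is the stop; a nut that bears on it is home
- stud2: the upright steel stud, fixed in the barrel's flange, on which wing nut 2 runs; origin on its axis at the top of the flange. Its shoulder, hidden under the nut, is the stop; a nut that bears on it is home
- stud3: the upright steel stud, fixed in the barrel's flange, on which wing nut 3 runs; origin on its axis at the top of the flange. Its shoulder, hidden under the nut, is the stop; a nut that bears on it is home
- stud4: the upright steel stud, fixed in the barrel's flange, on which wing nut 4 runs; origin on its axis at the top of the flange. Its shoulder, hidden under the nut, is the stop; a nut that bears on it is home

How it is judged:
On the way, in this order (a step that is already met when the one before it is completed fails the run):
1. first round: two opposite nuts have each been turned down by at least 0.3 rad (17 degrees, 0.6 mm), while the other two are still as they were and neither is home (((distance of each of nut1_wings, nut3_wings from where it was at the start of the episode above 0.0006 m and distance of each of nut2_wings, nut4_wings from where it was at the start of the episode below 0.0003 m and contact force between nut1 and stud1 below 0.03 N and contact force between nut3 and stud3 below 0.03 N) or (distance of each of nut2_wings, nut4_wings from where it was at the start of the episode above 0.0006 m and distance of each of nut1_wings, nut3_wings from where it was at the start of the episode below 0.0003 m and contact force between nut2 and stud2 below 0.03 N and contact force between nut4 and stud4 below 0.03 N))), for 0.2 s.
2. first round finished: all four nuts have been turned down by at least 0.3 rad and none is home yet (distance of each of nut1_wings, nut2_wings, nut3_wings, nut4_wings from where it was at the start of the episode above 0.0006 m and contact force between nut1 and stud1 below 0.03 N and contact force between nut2 and stud2 below 0.03 N and contact force between nut3 and stud3 below 0.03 N and contact force between nut4 and stud4 below 0.03 N), for 0.2 s.
3. second round: two opposite nuts bear on their stops (home) while the other two do not yet (((contact force between nut1 and stud1 above 0.2 N and contact force between nut3 and stud3 above 0.2 N and contact force between nut2 and stud2 below 0.03 N and contact force between nut4 and stud4 below 0.03 N) or (contact force between nut2 and stud2 above 0.2 N and contact force between nut4 and stud4 above 0.2 N and contact force between nut1 and stud1 below 0.03 N and contact force between nut3 and stud3 below 0.03 N))), for 0.2 s.
At the end, for the whole second after the job is handed in: all four nuts home, bearing on the stops of their studs, the lid drawn down and level within 0.2 degrees (contact force between nut1 and stud1 above 0.2 N and contact force between nut2 and stud2 above 0.2 N and contact force between nut3 and stud3 above 0.2 N and contact force between nut4 and stud4 above 0.2 N and angle between lid_centre's own z axis and vertical below 0.0035 rad and z of lid_centre in the frame of barrel below 0.1208 m); the robot touches nothing.
It fails at once if a nut was wrenched: its wings were wound up by more than 0.133 rad (0.8 N m) (angle between the x axis of nut1_wings and the x axis of nut1, either way round above 0.133 rad or angle between the x axis of nut2_wings and the x axis of nut2, either way round above 0.133 rad or angle between the x axis of nut3_wings and the x axis of nut3, either way round above 0.133 rad or angle between the x axis of nut4_wings and the x axis of nut4, either way round above 0.133 rad).
It fails at once if a bystander was moved more than 30 mm (distance of any of grit_bottle, wood_block, turned_dolly, red_cup, flat_pliers, bur_block from where it was at the start of the episode above 0.03 m).
It fails at once if the lid was cocked by more than 0.6 degrees (angle between lid_centre's own z axis and vertical above 0.0105 rad).
It also fails if it takes over 72 s, if anything falls off the work surface, if the arm or the gripper's body presses on something with over 40 N, if the wrist force passes 120 N, or if a joint passes its speed limit or range.

### The arm

A 6-joint arm with a two-finger parallel gripper is mounted at the origin on a cart in front of the work surface, level with it; the furniture and walls round the work are solid. World frame = base frame: x ahead of the robot, y to its left, z up, the work surface at z = 0. Lengths are in m, angles in rad, forces in N, time in s.
With the tool pointing down it reaches from about 0.3 to 0.775 m from the base axis. Payload 14.6 kg.
Tool frame: the origin (TCP) lies at the very end of the fingers, on their centre line; the grasp point (between the pads) lies 19 mm behind it; z points along the fingers, y is the line along which they close (so a half turn about z gives the same grasp; the last joint's range is limited). The gripper opens to 94 mm and grips with 3 to 60 N. Pads are 16 mm wide; open, the fingers measure 119 mm over their backs; the gripper's body (75 mm by 177 mm) begins 78 mm behind the grasp point.
Start: joints at [-1.279, 0.3, 1.521, -0, 1.321, -0.067], TCP at [0.193, -0.515, 0.205] pointing down, gripper open.
Joint ranges: [-3.03, 3.03], [-0.79, 2.21], [0.23, 2.52], [-1.04, 4.18], [0, 3.07], [-2.55, 2.55]. Speed limits (rad/s): [2.22, 2.22, 2.57, 3.14, 3.14, 3.14].

### API

Orientations are given as [roll, pitch, yaw] about the fixed x, y, z axes, in that order (R = Rz(yaw) Ry(pitch) Rx(roll)).
In Python, from station import ctrl gives the robot as it stands.
- The arm moves only by the shell command python3 -m pendant 'ROWS' [OPENING] [FORCE]. ROWS is JSON, a list of rows, each a list of 2 entries, a list of its own where there are three numbers: the shift along the world's x, y, z in cm, then the turn about the world's z in rad. A call has 1 to 20 rows; each row shifts and turns the commanded pose from where the row before left it; what a row does not reach is not made up. A row lasts 1/12 s, in which the tool goes at most 41.7 mm and 7.16 degrees, less where a joint would pass 70% of its speed; a pose out of reach is approached as far as the arm can. A call is refused whole if a number of a shift passes 4.17 or a number of a turn 0.125, either way. A call with a gripper value outside its range is refused whole. OPENING is the opening, from 0 (shut) to 1 (fully open), set as the call begins (- or left out, the last holds). The fingers move at their own pace and stop on an object; FORCE is the grip in N (left out, the last holds). Time passes only in rows, so rows that do not move let the fingers close. It gives the time, the measured TCP pose, the force, the opening and the grip force at its end, in the units of the state.
- ctrl.get_obs(): the state, without advancing time (a new reading comes with each control period).
- ctrl.camera(name): name is "scene" or "top"; returns a dict with "color" (400x640x3 uint8, red, green, blue), "intrinsics" (3x3 intrinsics, pixels), "camera_from_world" (4x4, takes a point from world to camera coordinates). Camera axes: x right, y down, z forward; pixel columns grow to the right and rows downward; lengths in m; the calibration is good to about 2 mm. A picture is of the moment at which its call begins. There is no depth.
- ctrl.hand_in(): hands the job in; it is judged then, once.
The state is a dict: "time_s": time; "qpos": joint angles; "joint_vel": joint speeds; "tau": joint torques, N m; "ee_pos": TCP position; "eef_rot": TCP orientation; "force": force on the tool from outside, world axes, zero at the start; "moment": the same for the moment, N m; "grip_width": finger opening in m; "grip_force": force on a finger pad.
Only numpy, scipy, OpenCV 4.12 (cv2) and the standard library are available. Lean on these libraries where they do the work, as an engineer would, in place of code of your own. Each camera call takes 0.05 s, during which the arm holds its last target. There are 200 camera calls.

## Working session

There is one attempt and no reset: what is moved stays moved. The work goes in short steps, Python scripts to look and compute and a shell command to move; the robot and the scene stay as the last step left them, time stands still between calls to the robot, and variables do not carry over. Pictures are saved under pics/ and viewed, at most 10 in all, crops included, and the job is handed in when it is done.

```bash
mkdir -p pics; ls
python3 - <<'E'
from station import ctrl
import cv2,json
for n in("scene","top"):
    c=ctrl.camera(n); cv2.imwrite(f"pics/{n}0.png",c["color"][:,:,::-1]); print(n,c["intrinsics"].tolist(),c["camera_from_world"].round(4).tolist())
print(ctrl.get_obs())
E
```

```text
pics
scene [[384.41000361213435, 0.0, 320.25483454544866], [0.0, 384.41000361213435, 201.3844559059203], [0.0, 0.0, 1.0]] [[0.9473, 0.3203, -0.0037, -0.5627], [0.2452, -0.7328, -0.6347, -0.1117], [-0.206, 0.6003, -0.7728, 1.3137], [0.0, 0.0, 0.0, 1.0]]
top [[498.9733624638366, 0.0, 326.7698002917146], [0.0, 498.9733624638366, 202.576563571837], [0.0, 0.0, 1.0]] [[0.009, -0.9999, -0.0118, -0.0203], [-0.9974, -0.0082, -0.0713, 0.6157], [0.0712, 0.0124, -0.9974, 1.5074], [0.0, 0.0, 0.0, 1.0]]
{'time_s': 0.1, 'qpos': array([-1.27859197e+00,  3.00408308e-01,  1.52149411e+00, -4.03404439e-05,
        1.32070032e+00, -6.66244903e-02]), 'joint_vel': array([-0.00076314, -0.00232426, -0.00068971,  0.00058959, -0.00173902,
        0.00051618]), 'tau': array([ 9.09553764e-04, -5.32650125e+01, -3.53280580e+01,  7.09305773e-02,
        2.34916754e-02, -3.96792359e-05]), 'ee_pos': array([ 0.19305721, -0.51476204,  0.20495756]), 'eef_rot': array([-3.14058221e+00, -2.82578262e-05,  3.58838834e-01]), 'force': array([-0.45814675,  0.35925639, -1.17130801]), 'moment': array([ 0.01805079, -0.05497544, -0.0052958 ]), 'grip_force': 0.0, 'grip_width': 0.09458650542634686}
```

View pics/scene0.png

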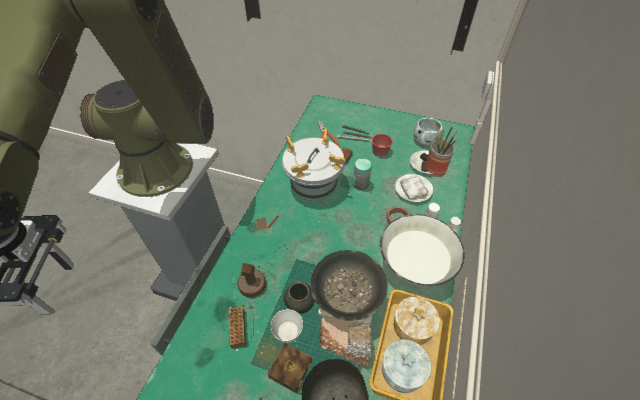

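View pics/top0.png

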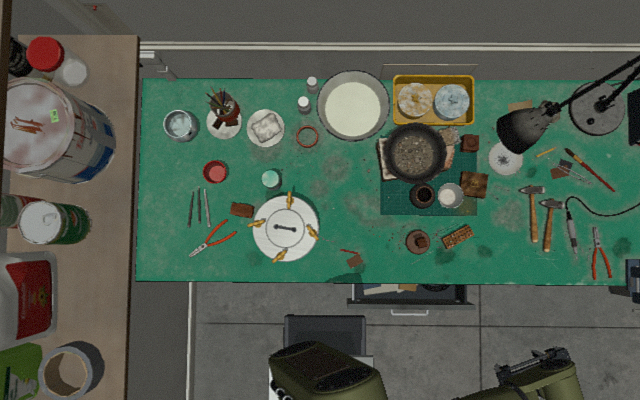

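The scene view shows the barrel at about (315,165) left of the robot with the grit jar right behind it. In the top view the lid is at (286,227) with brass wings near (290,199), (313,231), (281,254), (258,224).

```bash
cat > h.py <<'E'
import numpy as np,cv2
from station import ctrl
def ray(c,u,v,z):
    K=c["intrinsics"];T=c["camera_from_world"];R=T[:3,:3];o=-R.T@T[:3,3]
    d=R.T@np.linalg.inv(K)@[u,v,1]; return o+d*(z-o[2])/d[2]
def nuts(c,box,z,amin=15):
    x0,y0,x1,y1=box; im=c["color"]; hsv=cv2.cvtColor(im,cv2.COLOR_RGB2HSV)
    m=cv2.inRange(hsv,(13,110,90),(30,255,255)); k=np.zeros_like(m);k[y0:y1,x0:x1]=m[y0:y1,x0:x1]
    n,l,s,ce=cv2.connectedComponentsWithStats(k); out=[]
    for i in range(1,n):
        if s[i,4]<amin: continue
        p=np.argwhere(l==i)[:,::-1]; w=np.array([ray(c,u,v,z) for u,v in p])[:,:2]
        e,V=np.linalg.eigh(np.cov(w.T)); a=np.arctan2(V[1,1],V[0,1]); q=(w-w.mean(0))@V
        out.append((ce[i].round(1).tolist(),int(s[i,4]),w.mean(0).round(4).tolist(),round(float(a),3),np.ptp(q,axis=0).round(3).tolist()))
    return out
E
python3 - <<'E'
from h import *
for n,b in(("top",(245,185,330,270)),("scene",(270,125,360,185))):
    c=ctrl.camera(n)
    for o in nuts(c,b,0.155): print(n,o)
    x0,y0,x1,y1=b
    cv2.imwrite(f"pics/{n}c.png",cv2.resize(c["color"][y0:y1,x0:x1,::-1],None,fx=6,fy=6,interpolation=cv2.INTER_CUBIC))
E
```

```text
top ([289.4, 199.4], 71, [0.6144, 0.0881], -3.125, [0.017, 0.048])
top ([256.0, 223.4], 74, [0.5465, 0.1804], 1.832, [0.02, 0.049])
top ([312.3, 232.7], 66, [0.5218, 0.0228], -2.467, [0.018, 0.047])
top ([279.3, 256.2], 71, [0.456, 0.1138], 2.292, [0.018, 0.047])
scene ([324.8, 136.8], 52, [0.5522, 0.1691], 1.861, [0.015, 0.065])
scene ([289.5, 144.3], 63, [0.4617, 0.1033], 2.075, [0.018, 0.069])
scene ([337.2, 160.8], 121, [0.6189, 0.0811], 2.21, [0.047, 0.057])
scene ([299.3, 169.2], 115, [0.5265, 0.0148], 1.529, [0.04, 0.054])
```

View pics/topc.png

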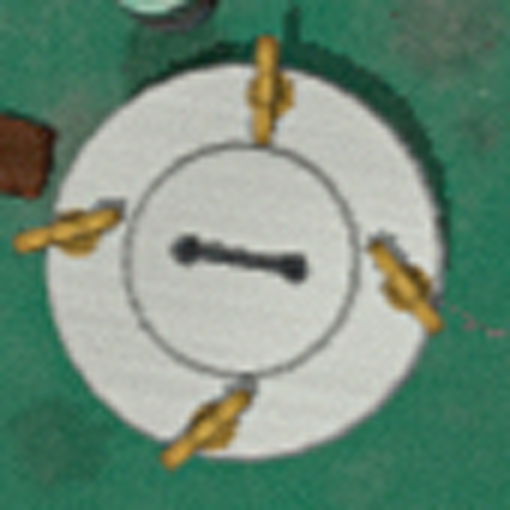

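The four blobs pair up 160 mm apart, as expected, with centre about (0.535, 0.101). The targets are A(0.614,0.089), C(0.456,0.114), B(0.547,0.180) and D(0.522,0.022). I'm moving to A now.

```bash
cat > st.py <<'E'
from station import ctrl
o=ctrl.get_obs()
print("t",round(o["time_s"],2),"p",o["ee_pos"].round(4),"yaw",round(o["eef_rot"][2],3),"F",o["force"].round(1),"M",o["moment"].round(3),"w",round(o["grip_width"],4),"g",round(o["grip_force"],1),"q6",round(o["qpos"][5],2))
E
python3 -m pendant '[[[2.1,3,0],0.12],[[2.1,3,0],0.12],[[2.1,3,0],0.12],[[2.1,3,0],0.12],[[2.1,3,0],0.12],[[2.1,3,0],0.12],[[2.1,3,0],0.12],[[2.1,3,0],0.12],[[2.1,3,0],0.12],[[2.1,3,0],0.12],[[2.1,3,0],0.12],[[2.1,3,0],0.12],[[2.1,3,0],0.12],[[2.1,3,0],0.12],[[2.1,3,0],0.12],[[2.1,3,0],0.12],[[2.1,3,0],0.12],[[2.1,3,0],0.12],[[2.1,3,0],0.12],[[2.1,3,0],0.12]]' 0.4 40; python3 st.py
```

```text
time_s: 1.87
ee_pos: [0.6138, 0.0868, 0.2052]
eef_rot: [-3.141, -0.0, 2.765]
force: [-0.3, -0.7, 0.1]
grip_width: 0.0378
grip_force: 0.0
t 1.87 p [0.6138 0.0868 0.2052] yaw 2.765 F [-0.3 -0.7  0.1] M [ 0.009 -0.155  0.02 ] w 0.0378 g 0.0 q6 -1.11
```

```bash
python3 -m pendant '[[[0,0.1,-0.9],0.12],[[0,0.1,-1.5],0.12],[[0,0,-1.5],0.12],[[0,0,-1.5],0.03],[[0,0,-1],0],[[0,0,-0.5],0],[[0,0,0],0]]' 0.4 40; python3 st.py; python3 -m pendant '[[[0,0,0],0],[[0,0,0],0],[[0,0,0],0],[[0,0,0],0]]' 0 40; python3 st.py
```

```text
time_s: 2.45
ee_pos: [0.6127, 0.087, 0.1354]
eef_rot: [-3.141, -0.002, -3.136]
force: [0.6, -0.8, -0.1]
grip_width: 0.0376
grip_force: 0.0
t 2.45 p [0.6127 0.087  0.1354] yaw -3.136 F [ 0.6 -0.8 -0.1] M [-0.002 -0.134 -0.056] w 0.0376 g 0.0 q6 -1.49
time_s: 2.78
ee_pos: [0.6134, 0.0878, 0.1373]
eef_rot: [3.14, 0.001, -3.135]
force: [-1.2, 19.6, 3.9]
grip_width: 0.0142
grip_force: 10.0
t 2.78 p [0.6134 0.0878 0.1373] yaw -3.135 F [-1.2 19.6  3.9] M [ 3.943  0.083 -0.113] w 0.0142 g 10.0 q6 -1.5
```

```bash
python3 -m pendant '[[[0,0.12,0],0],[[0,0.12,0],0],[[0,0,0],0],[[0,0,0],0]]' 0 40; python3 st.py
```

```text
time_s: 3.12
ee_pos: [0.6133, 0.0909, 0.1374]
eef_rot: [3.139, 0.001, -3.134]
force: [-0.9, 8.2, 3.7]
grip_width: 0.0085
grip_force: 39.9
t 3.12 p [0.6133 0.0909 0.1374] yaw -3.134 F [-0.9  8.2  3.7] M [ 1.79   0.175 -0.059] w 0.0085 g 39.9 q6 -1.49
```

```bash
python3 -m pendant '[[[0,0.05,-0.02],-0.09],[[0,0,-0.02],-0.09],[[0,0,-0.02],-0.09],[[0,0,-0.02],-0.09],[[0,0,-0.02],-0.09],[[0,0,-0.01],-0.08],[[0,0,0],0]]' 0 40; python3 st.py
```

```text
time_s: 3.7
ee_pos: [0.6135, 0.0919, 0.1364]
eef_rot: [3.138, 0.0, 2.614]
force: [0.9, 12.2, 3.3]
grip_width: 0.0091
grip_force: 39.9
t 3.7 p [0.6135 0.0919 0.1364] yaw 2.614 F [ 0.9 12.2  3.3] M [ 2.28  -0.195  0.08 ] w 0.0091 g 39.9 q6 -0.96
```

```bash
python3 -m pendant '[[[0,0,0],0],[[0,0,0],0],[[0,0,1],0],[[0,0,2],0],[[0,0,2],0],[[-2.6,0.4,0],-0.06],[[-2.6,0.4,0],-0.06],[[-2.6,0.4,0],-0.06],[[-2.6,0.4,0],-0.06],[[-2.6,0.4,0],-0.06],[[-2.7,0.4,0],-0.02],[[0,0,-1],0],[[0,0,-2],0],[[0,0,-1.5],0],[[0,0,-0.4],0],[[0,0,0],0]]' 0.4 40; python3 st.py
```

```text
time_s: 5.03
ee_pos: [0.4561, 0.1137, 0.136]
eef_rot: [-3.14, -0.001, 2.299]
force: [0.2, -0.5, -0.5]
grip_width: 0.0376
grip_force: 0.0
t 5.03 p [0.4561 0.1137 0.136 ] yaw 2.299 F [ 0.2 -0.5 -0.5] M [-0.034 -0.122 -0.018] w 0.0376 g 0.0 q6 -0.56
```

Run:
```python
from h import *
c=ctrl.camera("top")
for o in nuts(c,(245,185,330,270),0.155): print(o)
```

```text
([289.6, 199.8], 75, [0.6134, 0.0876], 2.657, [0.019, 0.049])
([255.7, 223.3], 68, [0.5468, 0.1814], 1.862, [0.015, 0.049])
([312.4, 232.8], 67, [0.5217, 0.0227], -2.464, [0.018, 0.047])
```

```bash
python3 -m pendant '[[[0,0.3,0],0],[[0,0,0],0],[[0,0,0],0],[[0,0,0],0],[[0,0,0],0],[[0,0,0],0]]' 0 40; python3 st.py
```

```text
time_s: 5.58
ee_pos: [0.4564, 0.1171, 0.1367]
eef_rot: [3.141, 0.0, 2.299]
force: [1.3, 1.3, 1.3]
grip_width: 0.0087
grip_force: 40.0
t 5.58 p [0.4564 0.1171 0.1367] yaw 2.299 F [1.3 1.3 1.3] M [ 0.323 -0.344 -0.028] w 0.0087 g 40.0 q6 -0.55
```

Centred well, with almost no side force. Next I turn C.

```bash
python3 -m pendant '[[[0,0,-0.02],-0.09],[[0,0,-0.02],-0.09],[[0,0,-0.02],-0.09],[[0,0,-0.02],-0.09],[[0,0,-0.02],-0.09],[[0,0,-0.01],-0.08],[[0,0,0],0]]' 0 40; python3 st.py
```

```text
time_s: 6.17
ee_pos: [0.4569, 0.1173, 0.1357]
eef_rot: [3.139, -0.0, 1.764]
force: [4.0, 3.2, 1.0]
grip_width: 0.0089
grip_force: 40.0
t 6.17 p [0.4569 0.1173 0.1357] yaw 1.764 F [4.  3.2 1. ] M [ 0.639 -0.944  0.065] w 0.0089 g 40.0 q6 -0.02
```

```bash
python3 -m pendant '[[[0,0,0],0],[[0,0,0],0],[[0,0,1],0],[[0,0,2],0],[[0,0,2],0],[[1.8,1.3,0],0.02],[[1.8,1.3,0],0.02],[[1.8,1.3,0],0.02],[[1.8,1.3,0],0.02],[[1.9,1.5,0],0],[[0,0,0],0],[[0,0,-1],0],[[0,0,-2],0],[[0,0,-1.5],0],[[0,0,-0.4],0],[[0,0,0],0]]' 0.4 40; python3 st.py; python3 -m pendant '[[[0,0,0],0],[[0,0,0],0],[[0,0,0],0],[[0,0,0],0],[[0,0,0],0],[[0,0,0],0]]' 0 40; python3 st.py
```

```text
time_s: 7.5
ee_pos: [0.5462, 0.1833, 0.1353]
eef_rot: [-3.139, 0.0, 1.849]
force: [-0.3, -0.9, 0.3]
grip_width: 0.0372
grip_force: 0.0
t 7.5 p [0.5462 0.1833 0.1353] yaw 1.849 F [-0.3 -0.9  0.3] M [-0.035 -0.101  0.043] w 0.0372 g 0.0 q6 -0.02
time_s: 8.0
ee_pos: [0.5481, 0.1842, 0.1369]
eef_rot: [3.139, 0.0, 1.849]
force: [6.4, 0.8, -1.0]
grip_width: 0.0088
grip_force: 39.9
t 8.0 p [0.5481 0.1842 0.1369] yaw 1.849 F [ 6.4  0.8 -1. ] M [ 0.29  -1.226  0.077] w 0.0088 g 39.9 q6 -0.02
```

```bash
python3 -m pendant '[[[0.12,0,-0.02],-0.09],[[0,0,-0.02],-0.09],[[0,0,-0.02],-0.09],[[0,0,-0.02],-0.09],[[0,0,-0.02],-0.09],[[0,0,-0.01],-0.08],[[0,0,0],0]]' 0 40; python3 st.py
```

```text
time_s: 8.58
ee_pos: [0.549, 0.1842, 0.1358]
eef_rot: [3.14, -0.001, 1.315]
force: [3.2, 2.1, 2.2]
grip_width: 0.0087
grip_force: 39.9
t 8.58 p [0.549  0.1842 0.1358] yaw 1.315 F [3.2 2.1 2.2] M [ 0.284 -0.72   0.026] w 0.0087 g 39.9 q6 0.52
```

```bash
python3 -m pendant '[[[0,0,0],0],[[0,0,0],0],[[0,0,1],0],[[0,0,2],0],[[0,0,2],0],[[-0.4,-2.6,0],-0.11],[[-0.4,-2.6,0],-0.11],[[-0.4,-2.6,0],-0.11],[[-0.4,-2.6,0],-0.11],[[-0.4,-2.6,0],-0.1],[[-0.4,-2.7,0],-0.1],[[0,0,0],0],[[0,0,-1],0],[[0,0,-2],0],[[0,0,-1.5],0],[[0,0,-0.4],0],[[0,0,0],0]]' 0.4 40; python3 st.py; python3 -m pendant '[[[0,0,0],0],[[0,0,0],0],[[0,0,0],0],[[0,0,0],0],[[0,0,0],0],[[0,0,0],0]]' 0 40; python3 st.py
```

```text
time_s: 10.0
ee_pos: [0.5238, 0.0277, 0.135]
eef_rot: [-3.14, 0.002, 0.681]
force: [-0.2, 0.5, 0.0]
grip_width: 0.0374
grip_force: 0.0
t 10.0 p [0.5238 0.0277 0.135 ] yaw 0.681 F [-0.2  0.5  0. ] M [-0.02  -0.002  0.021] w 0.0374 g 0.0 q6 0.87
time_s: 10.5
ee_pos: [0.5252, 0.0262, 0.1368]
eef_rot: [3.139, -0.001, 0.679]
force: [4.7, -5.0, -0.0]
grip_width: 0.0086
grip_force: 39.9
t 10.5 p [0.5252 0.0262 0.1368] yaw 0.679 F [ 4.7 -5.  -0. ] M [-1.053 -0.931 -0.027] w 0.0086 g 39.9 q6 0.87
```

```bash
python3 -m pendant '[[[0.1,-0.12,-0.02],-0.09],[[0,0,-0.02],-0.09],[[0,0,-0.02],-0.09],[[0,0,-0.02],-0.09],[[0,0,-0.02],-0.09],[[0,0,-0.01],-0.08],[[0,0,0],0]]' 0 40; python3 st.py
```

```text
time_s: 11.08
ee_pos: [0.5258, 0.0252, 0.1358]
eef_rot: [3.14, -0.002, 0.145]
force: [0.7, -4.6, 4.9]
grip_width: 0.009
grip_force: 39.9
t 11.08 p [0.5258 0.0252 0.1358] yaw 0.145 F [ 0.7 -4.6  4.9] M [-0.939 -0.165  0.034] w 0.009 g 39.9 q6 1.4
```

```bash
python3 -m pendant '[[[0,0,0],0],[[0,0,0],0],[[0,0,1],0],[[0,0,2],0],[[0,0,2],0],[[0.6,0.5,0],0.12],[[0.6,0.5,0],0.12],[[0.6,0.5,0],0.12],[[0.6,0.5,0],0.12],[[0.6,0.5,0],0.12],[[0.6,0.5,0],0.12],[[0.6,0.5,0],0.12],[[0.6,0.5,0],0.12],[[0.6,0.5,0],0.12],[[0.6,0.5,0],0.12],[[0.6,0.5,0],0.12],[[0.6,0.5,0],0.12],[[0.6,0.5,0],0.12],[[0.6,0.3,0],0.12],[[0.4,0,0],0.12]]' 0.4 40; python3 st.py;  python3 - <<'E'
from h import *
c=ctrl.camera("top")
for o in nuts(c,(245,185,330,270),0.155): print(o)
E
```

```text
time_s: 12.75
ee_pos: [0.6136, 0.0945, 0.1856]
eef_rot: [3.142, -0.0, 1.957]
force: [-0.4, -0.3, -0.6]
grip_width: 0.0378
grip_force: 0.0
t 12.75 p [0.6136 0.0945 0.1856] yaw 1.957 F [-0.4 -0.3 -0.6] M [-0.013 -0.104  0.015] w 0.0378 g 0.0 q6 -0.29
([312.5, 232.9], 62, [0.5215, 0.0222], -2.994, [0.018, 0.048])
```

```bash
python3 -m pendant '[[[0,-0.1,0],0.12],[[0,-0.1,0],0.12],[[0,0,0],0.12],[[0,0,-0.5],0.12],[[0,0,-1],0.12],[[0,0,-1.5],0.08],[[0,0,-1.5],0],[[0,0,-0.6],0],[[0,0,0],0]]' 0.4 40; python3 st.py; python3 -m pendant '[[[0,0,0],0],[[0,0,0],0],[[0,0,0],0],[[0,0,0],0],[[0,0,0],0],[[0,0,0],0]]' 0 40; python3 st.py
```

```text
time_s: 13.55
ee_pos: [0.6126, 0.0917, 0.133]
eef_rot: [-3.14, -0.002, 2.627]
force: [0.2, 0.2, 0.1]
grip_width: 0.0373
grip_force: 0.0
t 13.55 p [0.6126 0.0917 0.133 ] yaw 2.627 F [0.2 0.2 0.1] M [ 0.013 -0.085 -0.015] w 0.0373 g 0.0 q6 -0.97
time_s: 14.05
ee_pos: [0.6137, 0.092, 0.1347]
eef_rot: [3.14, 0.001, 2.629]
force: [1.1, 2.8, 3.1]
grip_width: 0.0087
grip_force: 40.0
t 14.05 p [0.6137 0.092  0.1347] yaw 2.629 F [1.1 2.8 3.1] M [ 0.548 -0.452 -0.074] w 0.0087 g 40.0 q6 -0.97
```

```bash
python3 -m pendant '[[[0,0,-0.02],-0.08],[[0,0,-0.02],-0.08],[[0,0,-0.02],-0.08],[[0,0,-0.01],-0.08],[[0,0,-0.01],-0.06],[[0,0,0],0]]' 0 40; python3 st.py; python3 -m pendant '[[[0,0,-0.01],-0.05],[[0,0,0],0]]' 0 40; python3 st.py
```

```text
time_s: 14.55
ee_pos: [0.614, 0.0925, 0.134]
eef_rot: [3.139, 0.001, 2.245]
force: [4.2, 4.8, 1.2]
grip_width: 0.0092
grip_force: 40.0
t 14.55 p [0.614  0.0925 0.134 ] yaw 2.245 F [4.2 4.8 1.2] M [ 0.992 -0.919  0.111] w 0.0092 g 40.0 q6 -0.58
time_s: 14.72
ee_pos: [0.6141, 0.0926, 0.1339]
eef_rot: [3.139, 0.001, 2.196]
force: [5.2, 5.6, 1.4]
grip_width: 0.0089
grip_force: 40.0
t 14.72 p [0.6141 0.0926 0.1339] yaw 2.196 F [5.2 5.6 1.4] M [ 1.073 -0.97   0.161] w 0.0089 g 40.0 q6 -0.54
```

```bash
python3 -m pendant '[[[0,0,-0.01],-0.05],[[0,0,0],0]]' 0 40 >/dev/null; python3 st.py; python3 -m pendant '[[[0,0,-0.01],-0.05],[[0,0,0],0]]' 0 40 >/dev/null; python3 st.py
```

```text
t 14.88 p [0.6142 0.0926 0.1338] yaw 2.146 F [4.2 5.6 1.7] M [ 1.167 -1.088  0.177] w 0.0087 g 40.0 q6 -0.49
t 15.05 p [0.6142 0.0927 0.1337] yaw 2.096 F [5.7 5.9 1.9] M [ 1.203 -1.166  0.159] w 0.009 g 40.0 q6 -0.44
```

```bash
python3 -m pendant '[[[0,0,-0.01],-0.05],[[0,0,0],0]]' 0 40 >/dev/null; python3 st.py; python3 -m pendant '[[[0,0,-0.01],-0.05],[[0,0,0],0]]' 0 40 >/dev/null; python3 st.py
```

```text
t 15.22 p [0.6143 0.0927 0.1336] yaw 2.046 F [5.3 6.7 1.8] M [ 1.272 -1.262  0.175] w 0.0083 g 40.0 q6 -0.39
t 15.38 p [0.6144 0.0927 0.1336] yaw 1.996 F [6.6 6.5 1.7] M [ 1.292 -1.352  0.173] w 0.0084 g 40.0 q6 -0.34
```

```bash
python3 -m pendant '[[[0,0,-0.01],-0.05],[[0,0,0],0]]' 0 40 >/dev/null; python3 st.py; python3 -m pendant '[[[0,0,-0.01],-0.05],[[0,0,0],0]]' 0 40 >/dev/null; python3 st.py
```

```text
t 15.55 p [0.6144 0.0927 0.1335] yaw 1.946 F [7.4 6.  0.5] M [ 1.329 -1.486  0.19 ] w 0.0086 g 40.0 q6 -0.29
t 15.72 p [0.6145 0.0927 0.1334] yaw 1.896 F [8.1 7.2 0.2] M [ 1.359 -1.568  0.181] w 0.0085 g 40.0 q6 -0.24
```

```bash
python3 -m pendant '[[[0,0,-0.01],-0.05],[[0,0,0],0]]' 0 40 >/dev/null; python3 st.py; python3 -m pendant '[[[0,0,-0.01],-0.05],[[0,0,0],0]]' 0 40 >/dev/null; python3 st.py
```

```text
t 15.88 p [0.6146 0.0928 0.1333] yaw 1.846 F [9.2 7.4 0.4] M [ 1.387 -1.726  0.195] w 0.0088 g 40.0 q6 -0.19
t 16.05 p [0.6147 0.0928 0.1333] yaw 1.797 F [8.6 7.2 0.8] M [ 1.412 -1.736  0.371] w 0.0089 g 40.1 q6 -0.14
```

The torque rose from 0.195 to 0.371 N m, so A is on its stop. One more small nip finishes it.

```bash
python3 -m pendant '[[[0,0,0],-0.03],[[0,0,0],0]]' 0 40 >/dev/null; python3 st.py
```

```text
t 16.22 p [0.6147 0.0928 0.1333] yaw 1.768 F [9.9 7.3 0.2] M [ 1.319 -1.763  0.517] w 0.0086 g 40.3 q6 -0.11
```

```bash
python3 -m pendant '[[[0,0,0],0],[[0,0,0],0],[[0,0,1],0],[[0,0,2],0],[[0,0,2],0],[[-2.6,0.4,0],0],[[-2.6,0.4,0],0],[[-2.6,0.4,0],0],[[-2.6,0.4,0],0],[[-2.6,0.4,0],0],[[-2.6,0.5,0],0],[[0,0,0],0],[[0,0,-1],0],[[0,0,-2],0],[[0,0,-1.5],0],[[0,0,-0.4],0],[[0,0,0],0]]' 0.4 40 >/dev/null; python3 st.py; python3 -m pendant '[[[0,0,0],0],[[0,0,0],0],[[0,0,0],0],[[0,0,0],0],[[0,0,0],0],[[0,0,0],0]]' 0 40 >/dev/null; python3 st.py
```

```text
t 17.63 p [0.4574 0.1164 0.1322] yaw 1.768 F [ 0.3 -0.8 -0.2] M [ 0.009 -0.129 -0.005] w 0.0376 g 0.0 q6 -0.03
t 18.13 p [0.4573 0.1167 0.1338] yaw 1.769 F [-3.  -0.2  6.3] M [-0.184  0.569  0.055] w 0.0086 g 40.0 q6 -0.03
```

```bash
python3 -m pendant '[[[0,0,-0.02],-0.08],[[0,0,-0.02],-0.08],[[0,0,-0.02],-0.08],[[0,0,-0.01],-0.08],[[0,0,-0.01],-0.08],[[0,0,0],0]]' 0 40 >/dev/null; python3 st.py; python3 -m pendant '[[[0,0,-0.01],-0.05],[[0,0,0],0]]' 0 40 >/dev/null; python3 st.py
```

```text
t 18.63 p [0.4574 0.1167 0.1331] yaw 1.364 F [-3.7 -0.8  5.8] M [-0.283  0.513  0.108] w 0.0088 g 40.0 q6 0.38
t 18.8 p [0.4575 0.1167 0.133 ] yaw 1.316 F [-2.5 -1.1  6.2] M [-0.297  0.531  0.129] w 0.009 g 40.0 q6 0.43
```

```bash
python3 -m pendant '[[[0,0,-0.01],-0.05],[[0,0,0],0]]' 0 40 >/dev/null; python3 st.py; python3 -m pendant '[[[0,0,-0.01],-0.05],[[0,0,0],0]]' 0 40 >/dev/null; python3 st.py
```

```text
t 18.97 p [0.4575 0.1167 0.1329] yaw 1.266 F [-2.8 -1.4  6. ] M [-0.34   0.446  0.135] w 0.0087 g 40.0 q6 0.48
t 19.13 p [0.4575 0.1167 0.1328] yaw 1.216 F [-2.5 -1.3  6.6] M [-0.312  0.469  0.116] w 0.0088 g 40.0 q6 0.53
```

```bash
python3 -m pendant '[[[0,0,-0.01],-0.05],[[0,0,0],0]]' 0 40 >/dev/null; python3 st.py; python3 -m pendant '[[[0,0,-0.01],-0.05],[[0,0,0],0]]' 0 40 >/dev/null; python3 st.py
```

```text
t 19.3 p [0.4575 0.1167 0.1327] yaw 1.166 F [-2.2 -2.3  6.3] M [-0.342  0.446  0.144] w 0.0087 g 40.0 q6 0.58
t 19.47 p [0.4575 0.1166 0.1326] yaw 1.116 F [-3.1 -1.6  6.4] M [-0.335  0.48   0.141] w 0.0086 g 40.0 q6 0.63
```

```bash
python3 -m pendant '[[[0,0,-0.01],-0.05],[[0,0,0],0]]' 0 40 >/dev/null; python3 st.py; python3 -m pendant '[[[0,0,-0.01],-0.05],[[0,0,0],0]]' 0 40 >/dev/null; python3 st.py
```

```text
t 19.63 p [0.4575 0.1167 0.1325] yaw 1.066 F [-2.1 -1.1  6. ] M [-0.329  0.433  0.168] w 0.0087 g 40.0 q6 0.68
t 19.8 p [0.4576 0.1167 0.1325] yaw 1.016 F [-2.2 -2.2  7.2] M [-0.36   0.372  0.212] w 0.0085 g 40.0 q6 0.73
```

```bash
python3 -m pendant '[[[0,0,-0.01],-0.05],[[0,0,0],0]]' 0 40 >/dev/null; python3 st.py
```

```text
t 19.97 p [0.4576 0.1166 0.1323] yaw 0.966 F [-1.8 -1.2  5.8] M [-0.425  0.354  0.25 ] w 0.0083 g 40.0 q6 0.78
```

```bash
python3 -m pendant '[[[0,0,-0.01],-0.05],[[0,0,0],0]]' 0 40 >/dev/null; python3 st.py
```

```text
t 20.13 p [0.4576 0.1166 0.1323] yaw 0.916 F [-2.1 -2.   6.9] M [-0.42   0.49   0.283] w 0.0085 g 40.0 q6 0.83
```

```bash
python3 -m pendant '[[[0,0,0],-0.04],[[0,0,0],0]]' 0 40 >/dev/null; python3 st.py
```

```text
t 20.3 p [0.4576 0.1166 0.1323] yaw 0.877 F [-2.5 -2.4  7. ] M [-0.473  0.411  0.426] w 0.0087 g 40.2 q6 0.87
```

```bash
python3 -m pendant '[[[0,0,0],-0.02],[[0,0,0],0]]' 0 40 >/dev/null; python3 st.py
```

```text
t 20.47 p [0.4576 0.1166 0.1323] yaw 0.858 F [-3.  -2.   6.1] M [-0.47   0.36   0.471] w 0.0089 g 40.3 q6 0.88
```

```bash
python3 -m pendant '[[[0,0,0],0],[[0,0,0],0],[[0,0,1],0],[[0,0,2],0],[[0,0,2],0],[[1.8,1.3,0],0.1],[[1.8,1.3,0],0.1],[[1.8,1.3,0],0.1],[[1.8,1.3,0],0.1],[[1.9,1.5,0],0.06],[[0,0,0],0],[[0,0,-1],0],[[0,0,-2],0],[[0,0,-1.5],0],[[0,0,-0.2],0],[[0,0,0],0]]' 0.4 40 >/dev/null; python3 st.py; python3 -m pendant '[[[0,0,0],0],[[0,0,0],0],[[0,0,0],0],[[0,0,0],0],[[0,0,0],0],[[0,0,0],0]]' 0 40 >/dev/null; python3 st.py
```

```text
t 21.8 p [0.5476 0.1832 0.1341] yaw 1.318 F [0.5 0.3 0.9] M [-0.028 -0.091 -0.05 ] w 0.0373 g 0.0 q6 0.51
t 22.3 p [0.5488 0.1837 0.1352] yaw 1.319 F [ 4.  -1.   2.3] M [-0.267 -0.677 -0.015] w 0.0089 g 40.0 q6 0.51
```

```bash
python3 -m pendant '[[[0.1,0,-0.02],-0.08],[[0,0,-0.02],-0.08],[[0,0,-0.02],-0.08],[[0,0,-0.01],-0.08],[[0,0,-0.01],-0.08],[[0,0,0],0]]' 0 40 >/dev/null; python3 st.py; python3 -m pendant '[[[0,0,-0.01],-0.05],[[0,0,0],0]]' 0 40 >/dev/null; python3 st.py
```

```text
t 22.8 p [0.5493 0.1836 0.1343] yaw 0.915 F [-1.6 -2.4  5.6] M [-0.474  0.417  0.018] w 0.0088 g 40.0 q6 0.92
t 22.97 p [0.5494 0.1835 0.1343] yaw 0.869 F [-1.6 -2.7  5.7] M [-0.592  0.334 -0.005] w 0.0089 g 40.0 q6 0.96
```

```bash
python3 -m pendant '[[[0,0,-0.01],-0.05],[[0,0,0],0]]' 0 40 >/dev/null; python3 st.py; python3 -m pendant '[[[0,0,-0.01],-0.05],[[0,0,0],0]]' 0 40 >/dev/null; python3 st.py
```

```text
t 23.13 p [0.5494 0.1835 0.1342] yaw 0.819 F [-2. -3.  6.] M [-0.623  0.364  0.067] w 0.0088 g 40.0 q6 1.01
t 23.3 p [0.5494 0.1835 0.134 ] yaw 0.769 F [-1.3 -2.5  4.3] M [-0.655  0.357  0.063] w 0.0087 g 40.0 q6 1.06
```

```bash
python3 -m pendant '[[[0,0,-0.01],-0.05],[[0,0,0],0]]' 0 40 >/dev/null; python3 st.py; python3 -m pendant '[[[0,0,-0.01],-0.05],[[0,0,0],0]]' 0 40 >/dev/null; python3 st.py
```

```text
t 23.47 p [0.5495 0.1834 0.134 ] yaw 0.719 F [-1.6 -3.5  5.3] M [-0.661  0.264  0.073] w 0.0086 g 40.0 q6 1.11
t 23.63 p [0.5495 0.1834 0.1339] yaw 0.669 F [-1.4 -3.5  4.9] M [-0.682  0.228  0.011] w 0.0087 g 40.0 q6 1.16
```

```bash
python3 -m pendant '[[[0,0,-0.01],-0.05],[[0,0,0],0]]' 0 40 >/dev/null; python3 st.py; python3 -m pendant '[[[0,0,-0.01],-0.05],[[0,0,0],0]]' 0 40 >/dev/null; python3 st.py
```

```text
t 23.8 p [0.5495 0.1834 0.1338] yaw 0.619 F [-1.3 -4.   5.6] M [-0.692  0.266  0.08 ] w 0.0088 g 40.0 q6 1.21
t 23.97 p [0.5495 0.1834 0.1337] yaw 0.569 F [-1.1 -5.1  6. ] M [-0.797  0.24   0.047] w 0.0087 g 40.0 q6 1.26
```

```bash
python3 -m pendant '[[[0,0,-0.01],-0.05],[[0,0,0],0]]' 0 40 >/dev/null; python3 st.py; python3 -m pendant '[[[0,0,-0.01],-0.05],[[0,0,0],0]]' 0 40 >/dev/null; python3 st.py
```

```text
t 24.13 p [0.5496 0.1833 0.1336] yaw 0.519 F [-0.5 -4.7  6. ] M [-0.888  0.206  0.129] w 0.0086 g 40.0 q6 1.31
t 24.3 p [0.5496 0.1833 0.1336] yaw 0.469 F [-1.8 -4.3  6.5] M [-0.911  0.196  0.337] w 0.0089 g 40.1 q6 1.36
```

```bash
python3 -m pendant '[[[0,0,0],-0.03],[[0,0,0],0]]' 0 40 >/dev/null; python3 st.py
```

```text
t 24.47 p [0.5496 0.1833 0.1336] yaw 0.44 F [-1.  -4.5  6.5] M [-0.849  0.197  0.409] w 0.0086 g 40.2 q6 1.39
```

```bash
python3 -m pendant '[[[0,0,0],-0.02],[[0,0,0],0]]' 0 40 >/dev/null; python3 st.py; python3 -m pendant '[[[0,0,0],0],[[0,0,0],0],[[0,0,1],0],[[0,0,2],0],[[0,0,2],0],[[-0.4,-2.6,0],-0.05],[[-0.4,-2.6,0],-0.05],[[-0.4,-2.6,0],-0.05],[[-0.4,-2.6,0],-0.05],[[-0.4,-2.7,0],-0.05],[[-0.3,-2.75,0],-0.025],[[0,0,0],0],[[0,0,-1],0],[[0,0,-2],0],[[0,0,-1.5],0],[[0,0,-0.3],0],[[0,0,0],0]]' 0.4 40 >/dev/null; python3 st.py; python3 -m pendant '[[[0,0,0],0],[[0,0,0],0],[[0,0,0],0],[[0,0,0],0],[[0,0,0],0],[[0,0,0],0]]' 0 40 >/dev/null; python3 st.py
```

```text
t 24.63 p [0.5496 0.1833 0.1336] yaw 0.421 F [-1.6 -4.9  7.5] M [-0.96   0.18   0.528] w 0.0087 g 40.3 q6 1.41
t 26.05 p [0.5259 0.0261 0.134 ] yaw 0.145 F [ 0.3  0.7 -0.6] M [ 0.066 -0.    -0.013] w 0.038 g 0.0 q6 1.41
t 26.55 p [0.5266 0.0251 0.1354] yaw 0.144 F [ 1.  -1.2  2.6] M [-0.186  0.057  0.042] w 0.0088 g 40.0 q6 1.41
```

```bash
python3 -m pendant '[[[0,0,-0.02],-0.08],[[0,0,-0.02],-0.08],[[0,0,-0.02],-0.08],[[0,0,-0.01],-0.08],[[0,0,-0.01],-0.08],[[0,0,0],0]]' 0 40 >/dev/null; python3 st.py; python3 -m pendant '[[[0,0,-0.01],-0.05],[[0,0,0],0]]' 0 40 >/dev/null; python3 st.py
```

```text
t 27.05 p [0.5265 0.0241 0.1346] yaw -0.262 F [-1.5 -7.5  4.4] M [-1.562  0.343  0.028] w 0.0086 g 40.0 q6 1.81
t 27.22 p [0.5265 0.024  0.1345] yaw -0.309 F [-1.  -9.2  4.5] M [-1.726  0.333  0.183] w 0.0089 g 40.0 q6 1.86
```

```bash
python3 -m pendant '[[[0,0,-0.01],-0.05],[[0,0,0],0]]' 0 40 >/dev/null; python3 st.py
```

```text
t 27.38 p [0.5264 0.0239 0.1345] yaw -0.359 F [-3.3 -9.5  3.9] M [-1.822  0.467  0.11 ] w 0.009 g 40.0 q6 1.91
```

```bash
python3 -m pendant '[[[0,-0.1,-0.01],-0.05],[[0,0,0],0]]' 0 40 >/dev/null; python3 st.py; python3 -m pendant '[[[0,0,-0.01],-0.05],[[0,0,0],0]]' 0 40 >/dev/null; python3 st.py
```

```text
t 27.55 p [0.5264 0.0237 0.1344] yaw -0.409 F [-2.1 -4.2  4.2] M [-0.771  0.486  0.173] w 0.0084 g 40.0 q6 1.96
t 27.72 p [0.5263 0.0236 0.1343] yaw -0.459 F [-2.4 -5.5  5.6] M [-0.958  0.593  0.09 ] w 0.0084 g 40.0 q6 2.01
```

```bash
python3 -m pendant '[[[0,0,-0.01],-0.05],[[0,0,0],0]]' 0 40 >/dev/null; python3 st.py; python3 -m pendant '[[[0,0,-0.01],-0.05],[[0,0,0],0]]' 0 40 >/dev/null; python3 st.py
```

```text
t 27.88 p [0.5263 0.0235 0.1342] yaw -0.509 F [-2.8 -5.7  6.8] M [-1.139  0.689  0.138] w 0.009 g 40.0 q6 2.06
t 28.05 p [0.5262 0.0234 0.1341] yaw -0.559 F [-3.3 -6.3  6.7] M [-1.26   0.817  0.187] w 0.0084 g 40.0 q6 2.11
```

```bash
python3 -m pendant '[[[0,0,-0.01],-0.05],[[0,0,0],0]]' 0 40 >/dev/null; python3 st.py; python3 -m pendant '[[[0,0,-0.01],-0.04],[[0,0,0],0]]' 0 40 >/dev/null; python3 st.py
```

```text
t 28.22 p [0.5262 0.0233 0.1341] yaw -0.609 F [-4.9 -7.7  7.1] M [-1.449  0.97   0.262] w 0.0084 g 40.0 q6 2.16
t 28.38 p [0.5262 0.0232 0.134 ] yaw -0.648 F [-5.9 -8.6  8.3] M [-1.526  1.108  0.386] w 0.0088 g 40.1 q6 2.2
```

```bash
python3 -m pendant '[[[0,0,0],-0.03],[[0,0,0],0]]' 0 40 >/dev/null; python3 st.py; python3 -m pendant '[[[0,0,0],0],[[0,0,0],0]]' 0 40 >/dev/null; python3 st.py
```

```text
t 28.55 p [0.5262 0.0232 0.134 ] yaw -0.677 F [-6.5 -8.4  8.2] M [-1.551  1.144  0.472] w 0.0089 g 40.3 q6 2.22
t 28.72 p [0.5262 0.0232 0.134 ] yaw -0.676 F [-6.3 -8.   8.3] M [-1.62   1.089  0.499] w 0.0086 g 40.3 q6 2.22
```

```bash
python3 -m pendant '[[[0,0,0],0],[[0,0,0],0],[[0,0,0],0],[[0,0,1],0],[[0,0,2],0],[[0,0,3],0],[[0,0,3],0],[[0,-2,1],0],[[0,-3,0],0],[[0,-3,0],0],[[0,-3,0],0],[[0,-3,0],0],[[0,-3,0],0],[[0,-3,0],0],[[0,0,0],0],[[0,0,0],0]]' 0.5 40 >/dev/null; python3 st.py
python3 - <<'E'
from h import *
c=ctrl.camera("top")
for o in nuts(c,(245,185,330,270),0.153): print(o)
cv2.imwrite("pics/top_end.png",c["color"][:,:,::-1])
E
```

```text
t 30.05 p [ 0.5261 -0.1767  0.2337] yaw -0.678 F [ 0.4 -0.2  0.3] M [ 0.087 -0.043  0.01 ] w 0.0468 g 0.0 q6 1.86
([289.5, 200.0], 76, [0.6129, 0.0881], 1.886, [0.02, 0.047])
([256.0, 222.5], 69, [0.5491, 0.1808], -2.521, [0.019, 0.047])
([312.5, 232.4], 69, [0.5227, 0.0224], 2.598, [0.018, 0.049])
([279.2, 256.3], 57, [0.4555, 0.1144], 0.982, [0.011, 0.046])
```

View pics/top_end.png

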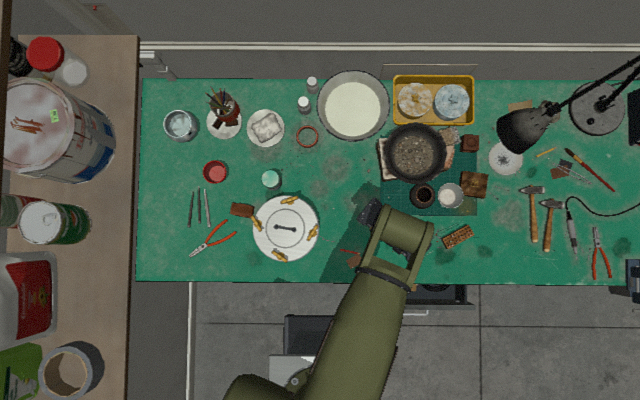

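The end view shows all four nuts turned, near (289,200), (256,222), (312,232) and (279,256). The arm is clear and the bystanders are where they were. Handing in.

```bash
python3 -c "
from station import ctrl
print(ctrl.hand_in())"
```

```text
the job is handed in; nothing more can be done
None
```

I tightened all four wing nuts crosswise in two rounds, each to its stop at about 0.47–0.53 N m by the wrist reading. The job is handed in at about 30 s with the arm clear and the bystanders in place; lid level and height were not measured, and hand-in gave no verdict.

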